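# Pack a fittings kit in the stockroom

## Robot

A 7-joint arm with a two-finger parallel gripper is mounted at the origin on the work surface. World frame = base frame: x ahead of the robot, y to its left, z up, the work surface at z = 0. Lengths are in m, angles in rad, forces in N, time in s.
With the tool pointing down it reaches from about 0.35 to 0.9 m from the base axis. Payload 7.2 kg.
Tool frame: the origin (TCP) lies midway between the tips of the shut fingers; the grasp point (between the pads) lies env.grip_point_offset behind it (env.grip_point_offset is the distance from the TCP to the grasp point, in m); z points along the fingers, y is the direction in which the jaws open and shut (so a half turn about z gives the same grasp; the last joint's range is limited). The gripper opens to 85 mm and grips with 20 to 120 N. Pads are 22 mm wide; open, the fingers measure 114 mm over their backs; the gripper's body (76 mm by 85 mm) begins 54 mm behind the grasp point. The pads swing forward as they close: fully open they stand 13 mm farther back than shut.
Start: joints at [1.082, 0.411, -0.013, 1.596, 0.006, 1.134, -0.082], TCP at [0.255, -0.57, 0.231] pointing down, gripper open.
Joint ranges: [-2.95, 2.95], [-0.29, 1.99], [-1.47, 1.44], [0.14, 2.54], [-1.03, 4.17], [0.13, 1.85], [-2.86, 2.86]. Speed limits (rad/s): [2.39, 2.39, 3.01, 3.01, 3.14, 3.14, 3.14].

## Interface

Orientations are given as [roll, pitch, yaw] about the fixed x, y, z axes, in that order (R = Rz(yaw) Ry(pitch) Rx(roll)).
In Python, from rig import env gives the robot as it stands.
- The arm moves only by the tool jog_arm, never from a script. Its argument "motion" is a list of rows, each an object of numbers: "rx", "ry", "rz": the turn, a rotation vector about the tool's x, y, z in degrees; "x", "y", "z": the shift along the tool's x, y, z in m; "jaw": the finger opening in m, from 0 to 0.0854. In form: [{"rx": .., "ry": .., "rz": .., "x": .., "y": .., "z": .., "jaw": ..}, ...]. A call has 1 to 12 rows; each row shifts and turns the pose as measured when the row begins, along the tool's axes as they then stand; what a row does not reach is not made up. A row lasts 1/12 s, in which the tool goes at most 41.7 mm and 7.16 degrees, less where a joint would pass 70% of its speed; a pose out of reach is approached as far as the arm can. A call with a gripper value outside its range is refused whole. The fingers move at their own pace and stop on an object; the grip force is fixed at half the most. Time passes only in rows, so rows that do not move let the fingers close. It gives the time, the measured TCP pose, the force and the opening at its end, in the units of the state.
- env.sense(): the state, without advancing time (a new reading comes with each control period).
- env.get_image(name): name is "scene" or "top"; returns a dict with "pixels" (480x640x3 uint8, blue, green, red), "fx", "fy", "cx", "cy" (pixels), "cam_to_world" (4x4, takes a point from camera to world coordinates). Camera axes: x right, y down, z forward; pixel columns grow to the right and rows downward; lengths in m; the calibration is good to about 2 mm. A picture is of the moment at which its call begins. There is no depth.
- env.close_job(): hands the job in, once; it reports no verdict.
Trained networks look in the newest picture that a camera, given by its name, has taken for a name from the list of things; names that differ only in an ending like _2 or _b are one class to them, and where a whole thing is asked for, a point or a joint stands for the part that bears it (a point fixed in the world has none). Each returns a list of dicts, best first, with "confidence" (0 to 1); they miss things now and then, are a little off and sometimes report something else, mostly with a low value. They report only what shows in the picture. A call takes as long as a camera call. They do not tell look-alikes from the thing itself.
- env.search_frame(camera, thing): "bbox" ([centre column, centre row, width, height] in pixels, round what is visible of it).
The state is a dict: "t": time; "qpos": joint angles; "qvel": joint speeds; "effort": joint torques, N m; "tool_pos": TCP position; "eef_rot": TCP orientation; "wrist_force": force on the tool from outside, world axes, zero at the start; "moment": the same for the moment, N m; "gripper_width": finger opening in m.
Only numpy, scipy, OpenCV 4.12 (cv2) and the standard library are available. Lean on these libraries where they do the work, as an engineer would, in place of code of your own. Each camera call takes 0.05 s, during which the arm holds its last target. There are 200 camera calls.

## Task

Make up the fittings order in the teal kit tray: stand the straight coupling upright in the small round nest, and put the round junction box in the large round nest, the square switch box in the square nest and the long piece of trunking in the long nest, each sitting flat on its nest's floor the way up it is now. The stepped reducer and the short piece of trunking are not part of the order: leave them standing where they are.

Things in the scene. Friction and masses are not known exactly. Their poses are not given: they have to be found in the camera images.
- coupling: Straight pipe coupling: a plain grey plastic sleeve open at both ends, standing upright, outside diameter 42 mm and bore 33 mm over its whole height of 56 mm. About 50 g. Origin: centre of its underside; z up along the bore.
- junction_box: Round junction box: a closed grey plastic disc-shaped box, diameter 62 mm below and 64 mm at the lid (the upper 9 mm), 36 mm high, two small steel screws in the flat top. About 80 g. Origin: centre of its underside; z up.
- switch_box: Square switch box: a white plastic box open at the top, 58 x 58 mm outside, 38 mm high, walls 3 mm, two screw posts inside at x = -21 and +21 mm. About 60 g. Origin: centre of its underside; x and y along its sides, z up.
- long_duct: Long piece of white plastic trunking: a rectangular tube lying flat, 86 mm long (x), 34 mm wide (y), 38 mm high, open at both ends, two thin grey lines along its top. About 70 g. Origin: centre of its underside; z up.
- short_duct: Look-alike, not wanted: short piece of the same white trunking, 44 mm long (x), 34 mm wide (y), 38 mm high. Origin: centre of its underside; z up.
- reducer: Look-alike, not wanted: stepped grey plastic reducer standing upright, 42 mm in diameter in its lower half, stepping in to 25 mm in its upper half, 56 mm high. Origin: centre of its underside; z up.
- nest_small_round: Small round nest, for the coupling: inside diameter 62 mm, outside 68 mm. The nest is a fixed dark grey pocket in the shallow teal kit tray (262 x 224 mm, rim 14 mm above the bench); the four nests of the tray stand two by two, 125 mm apart along the tray's x and 105 mm along its y, in any arrangement. Origin: centre of the nest's underside, 4 mm above the bench; z up. Its floor is 3 mm and the top of its lip 12 mm above the origin; walls 3 mm.
- nest_large_round: Large round nest, for the junction box: inside diameter 84 mm, outside 90 mm. The nest is a fixed dark grey pocket in the shallow teal kit tray (262 x 224 mm, rim 14 mm above the bench); the four nests of the tray stand two by two, 125 mm apart along the tray's x and 105 mm along its y, in any arrangement. Origin: centre of the nest's underside, 4 mm above the bench; z up. Its floor is 3 mm and the top of its lip 12 mm above the origin; walls 3 mm.
- nest_square: Square nest, for the switch box: 78 x 78 mm inside, 84 x 84 mm outside, sides along its x and y. The nest is a fixed dark grey pocket in the shallow teal kit tray (262 x 224 mm, rim 14 mm above the bench); the four nests of the tray stand two by two, 125 mm apart along the tray's x and 105 mm along its y, in any arrangement. Origin: centre of the nest's underside, 4 mm above the bench; z up. Its floor is 3 mm and the top of its lip 12 mm above the origin; walls 3 mm.
- nest_long: Long nest, for the long trunking: 104 mm (x) by 54 mm (y) inside, 110 x 60 mm outside. The nest is a fixed dark grey pocket in the shallow teal kit tray (262 x 224 mm, rim 14 mm above the bench); the four nests of the tray stand two by two, 125 mm apart along the tray's x and 105 mm along its y, in any arrangement. Origin: centre of the nest's underside, 4 mm above the bench; z up. Its floor is 3 mm and the top of its lip 12 mm above the origin; walls 3 mm.
Mind the look-alikes: they are no part of the job. Leave any blue or orange look-alike of the switch_box alone.

How it is judged:
At the end, for the whole second after the job is handed in: Each of the four lies in its own nest: centre within 15 mm of the nest's, underside on its floor (-1 to 7 mm above the nest's origin), tilt under 0.12 rad, at rest (0.02 m/s, 0.3 rad/s); reducer and short trunking within 30 mm of their start, tilt under 0.2 rad (horizontal distance between coupling and nest_small_round below 0.015 m and z of coupling in the frame of nest_small_round between -0.001 and 0.007 m and angle between each of coupling, junction_box, switch_box, long_duct's own z axis and vertical below 0.12 rad and linear speed of each of coupling, junction_box, switch_box, long_duct below 0.02 m/s and angular speed of each of coupling, junction_box, switch_box, long_duct below 0.3 rad/s and horizontal distance between junction_box and nest_large_round below 0.015 m and z of junction_box in the frame of nest_large_round between -0.001 and 0.007 m and horizontal distance between switch_box and nest_square below 0.015 m and z of switch_box in the frame of nest_square between -0.001 and 0.007 m and horizontal distance between long_duct and nest_long below 0.015 m and z of long_duct in the frame of nest_long between -0.001 and 0.007 m and distance of each of reducer, short_duct from where it was at the start of the episode below 0.03 m and angle between each of reducer, short_duct's own z axis and vertical below 0.2 rad); the robot touches nothing.
It fails at once if the stepped reducer is moved by more than 30 mm or tipped over (distance of reducer from where it was at the start of the episode above 0.03 m or angle between reducer's own z axis and vertical above 0.5 rad).
It fails at once if the short trunking piece is moved by more than 30 mm or tipped over (distance of short_duct from where it was at the start of the episode above 0.03 m or angle between short_duct's own z axis and vertical above 0.5 rad).
It also fails if it takes over 102 s, if anything falls off the work surface, if the arm or the gripper's body presses on something with over 40 N, if the wrist force passes 120 N, or if a joint passes its speed limit or range.

## Working session

There is one attempt and no reset: what is moved stays moved. The work goes in short steps, Python scripts to look and compute and a tool call to move; the robot and the scene stay as the last step left them, time stands still between calls to the robot, and variables do not carry over. Pictures are saved under pics/ and viewed, about 12 in all and at most 16, crops included, and the job is handed in when it is done.

Besides the shell and the picture viewer there is one more tool, called after ">>>" as name(argument=value, ...) on one line, values as JSON. jog_arm: Moves the arm, as the interface text tells. Its arguments: {"type":"object","properties":{"motion":{"type":"array","items":{"type":"object","properties":{"rx":{"type":"number"},"ry":{"type":"number"},"rz":{"type":"number"},"x":{"type":"number"},"y":{"type":"number"},"z":{"type":"number"},"jaw":{"type":"number"}}}}},"required":["motion"]}

```bash
mkdir -p pics; ls; python3 - <<'E'
from rig import env
import cv2,numpy as np
s=env.sense();print(s['t'],s['tool_pos'],s['eef_rot'],s['gripper_width'],env.grip_point_offset)
for c in ['scene','top']:
    im=env.get_image(c);cv2.imwrite(f'pics/{c}0.png',im['pixels']);print(c,im['fx'],im['fy'],im['cx'],im['cy'],np.round(im['cam_to_world'],4).tolist())
for n in ['coupling','junction_box','switch_box','long_duct','short_duct','reducer','nest_small_round','nest_large_round','nest_square','nest_long']:
    print(n,[(np.round(d['bbox']).tolist(),round(d['confidence'],2)) for d in env.search_frame('top',n)])
E
```

```text
pics
0.0 [ 0.2550728  -0.5699963   0.23043046] [-3.13988492e+00  7.98915483e-05  4.20794138e-01] 0.08482098075959416 0.0187
scene 505.4952942249283 505.4952942249283 322.6374821522002 245.6711549861894 [[-0.4719, 0.5022, -0.7246, 1.2184], [0.8815, 0.2559, -0.3967, 0.3436], [-0.0138, -0.826, -0.5635, 0.6211], [0.0, 0.0, 0.0, 1.0]]
top 612.0479961941329 612.0479961941329 319.20209642576475 230.76270034340408 [[-0.0106, -0.9914, 0.1301, 0.2543], [-0.9998, 0.0085, -0.0173, -0.0491], [0.0161, -0.1303, -0.9913, 1.5923], [0.0, 0.0, 0.0, 1.0]]
coupling [([375.0, 173.0, 15.0, 20.0], 0.7)]
junction_box [([422.0, 190.0, 25.0, 27.0], 0.79)]
switch_box [([419.0, 302.0, 34.0, 30.0], 0.93), ([421.0, 237.0, 32.0, 28.0], 0.88), ([465.0, 217.0, 25.0, 23.0], 0.76)]
long_duct [([305.0, 173.0, 27.0, 36.0], 0.84), ([168.0, 195.0, 28.0, 25.0], 0.67)]
short_duct [([306.0, 240.0, 17.0, 17.0], 0.8), ([168.0, 196.0, 28.0, 29.0], 0.43)]
reducer [([374.0, 230.0, 14.0, 18.0], 0.74)]
nest_small_round [([167.0, 194.0, 24.0, 30.0], 0.67)]
nest_large_round [([208.0, 244.0, 36.0, 34.0], 0.71)]
nest_square [([206.0, 193.0, 32.0, 33.0], 0.72)]
nest_long [([168.0, 241.0, 22.0, 41.0], 0.74)]
```

```bash
python3 - <<'E'
import cv2
a=cv2.imread('pics/top0.png')[130:340,130:490];cv2.imwrite('pics/topc.png',cv2.resize(a,None,fx=2.2,fy=2.2,interpolation=2))
E
```

```text
(no output)
```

View pics/scene0.png

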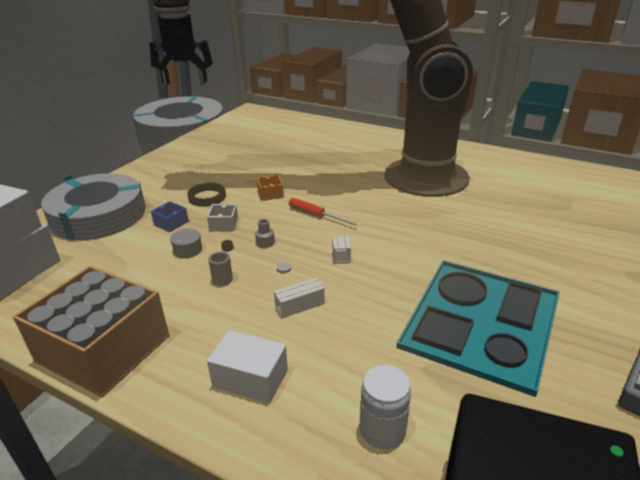

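View pics/topc.png

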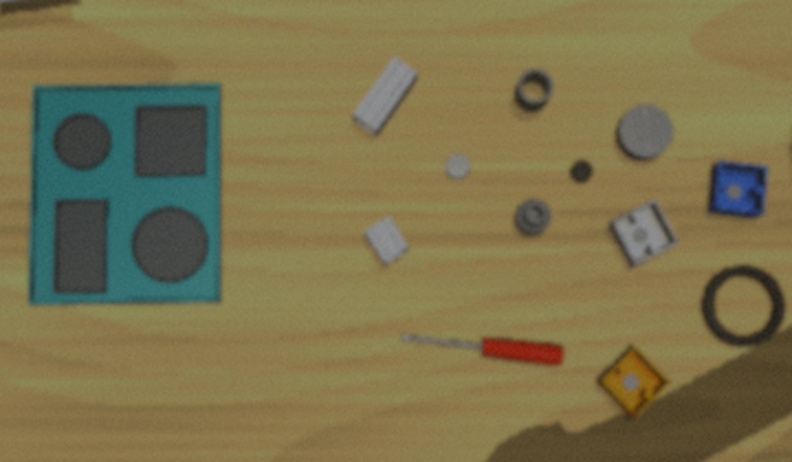

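The scene view shows the tray at right (about 480,320). In the top view:
- **Coupling candidates:** the open ring at (372,171) is the coupling. The stepped one at (372,228) is the reducer.
- **Long duct candidates:** the long white piece is at (304,173). The short one at (305,239) is left alone.
- **Switch box candidates:** the white box is at (422,237). The blue one (465,217) and the orange one (417,303) are left alone.
- **Junction box:** the disc at (423,190). The small discs at (338,205) and (394,208) are clutter.

```bash
cat > h.py <<'E'
from rig import env
import cv2,numpy as np
def ray(im,u,v,z):
    T=im['cam_to_world'];d=T[:3,:3]@[(u-im['cx'])/im['fx'],(v-im['cy'])/im['fy'],1]
    o=T[:3,3];return (o+d*(z-o[2])/d[2])[:2]
def proj(im,p):
    T=np.linalg.inv(im['cam_to_world']);c=T[:3,:3]@p+T[:3,3]
    return np.array([im['fx']*c[0]/c[2]+im['cx'],im['fy']*c[1]/c[2]+im['cy']])
def rect(im,cnt,z):
    P=np.array([ray(im,u,v,z) for u,v in cnt.reshape(-1,2)],np.float32)*1000
    return cv2.minAreaRect(P)
E
python3 - <<'E'
from h import *
im=env.get_image('top');S=4
big=cv2.resize(im['pixels'],None,fx=S,fy=S,interpolation=cv2.INTER_CUBIC)
hsv=cv2.cvtColor(big,cv2.COLOR_BGR2HSV)
def cn(m):
    m=cv2.morphologyEx(m,cv2.MORPH_OPEN,np.ones((5,5)))
    return [ (c.astype(float)+.5)/S-.5 for c in cv2.findContours(m,0,cv2.CHAIN_APPROX_NONE)[0] if cv2.contourArea(c)>700]
t=max(cn(cv2.inRange(hsv,(80,90,40),(100,255,255))),key=len)
print('tray',np.round(cv2.boundingRect(t.astype(np.float32)),0),rect(im,t,.014))
m=cv2.inRange(hsv,(0,0,0),(179,75,255))
for c in cn(m):
    x,y,w,h=cv2.boundingRect(c.astype(np.float32))
    if 130<x<470 and 130<y<330:print((x,y,w,h),'z38:',np.round(np.hstack([*rect(im,c,.038)]),1),'z12',np.round(rect(im,c,.012)[0],1))
cv2.imwrite('pics/mask.png',m[130*S:340*S,280*S:490*S])
b=big[140*S:275*S,280*S:480*S];cv2.imwrite('pics/big.png',b)
E
```

```text
tray [143 168  86 100] ((500.0999450683594, 267.75213623046875), (257.4106750488281, 219.6414337158203), 0.43629422783851624)
(312, 281, 36, 7) z38: [ 320.3 -101.9   90.8    8.4   83.4] z12 [ 321.4 -102.8]
(295, 227, 21, 23) z38: [438.2 -40.5  50.4  38.2  32.7] z12 [441.3 -40.3]
(189, 223, 35, 35) z38: [435.5 211.2  86.1  85.8   0.6] z12 [438.6 215.6]
(407, 220, 31, 30) z38: [ 444.4 -340.7   61.    64.7   26.4] z12 [ 447.6 -345.6]
(154, 220, 24, 43) z38: [4.347e+02 3.139e+02 1.074e+02 5.910e+01 3.000e-01] z12 [437.8 320. ]
(364, 220, 16, 16) z38: [ 464.2 -211.4   38.5   41.3   43.8] z12 [ 467.7 -214.1]
(455, 202, 24, 25) z38: [ 509.4 -471.9   82.6   43.    38.6] z12 [ 513.6 -479. ]
(331, 199, 13, 12) z38: [ 524.9 -124.5   29.7   29.4   89.5] z12 [ 529.4 -125.8]
(154, 181, 26, 25) z38: [557.7 314.5  64.   63.4  89.5] z12 [562.8 320.6]
(191, 177, 32, 33) z38: [5.584e+02 2.117e+02 8.300e+01 8.180e+01 4.000e-01] z12 [563.5 216. ]
(410, 176, 26, 26) z38: [ 564.1 -346.4   63.9   67.    55.4] z12 [ 569.3 -351.4]
(142, 166, 87, 89) z38: [567.5 320.7 155.9 311.6  46.2] z12 [572.7 326.9]
(364, 161, 17, 18) z38: [ 617.1 -216.9   41.8   45.8   89.6] z12 [ 623.2 -219.7]
(289, 155, 31, 36) z38: [610.  -39.6  39.8  93.9  54.9] z12 [616.  -39.4]
```

View pics/big.png

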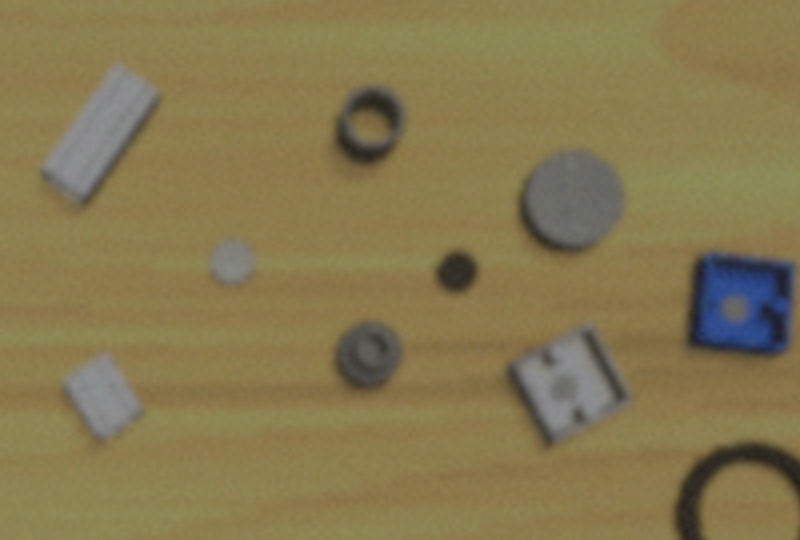

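```bash
cat > ov.py <<'E'
from h import *
def overlay(im,models,fn,roi,S):
    x0,y0,x1,y1=roi
    b=cv2.resize(im['pixels'][y0:y1,x0:x1],None,fx=S,fy=S,interpolation=cv2.INTER_CUBIC)
    for kind,x,y,yaw,w,l,z in models:
        if kind=='c': a=np.linspace(0,2*np.pi,40);P=np.c_[np.cos(a)*w/2,np.sin(a)*w/2]
        else:
            c,s=np.cos(np.radians(yaw)),np.sin(np.radians(yaw))
            P=np.array([[1,1],[-1,1],[-1,-1],[1,-1]])*[w/2,l/2]@np.array([[c,s],[-s,c]])
        for zz,col in ((z,(0,255,0)),(0,(0,0,255))):
            q=np.array([(proj(im,np.r_[(p+[x,y])/1000,zz/1000])-[x0,y0]+.5)*S for p in P])
            cv2.polylines(b,[np.round(q*8).astype(np.int32)],True,col,1,cv2.LINE_AA,3)
    cv2.imwrite(fn,b)
E
python3 - <<'E'
from ov import *
im=env.get_image('top')
overlay(im,[('c',565,-348,0,64,0,36),('r',445,-341.5,26.4,58,58,38),('c',617,-217,0,42,0,56),('r',612,-39.6,-35.1,86,34,38)],'pics/ov1.png',(285,150,445,255),5)
E
```

```text
(no output)
```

View pics/ov1.png

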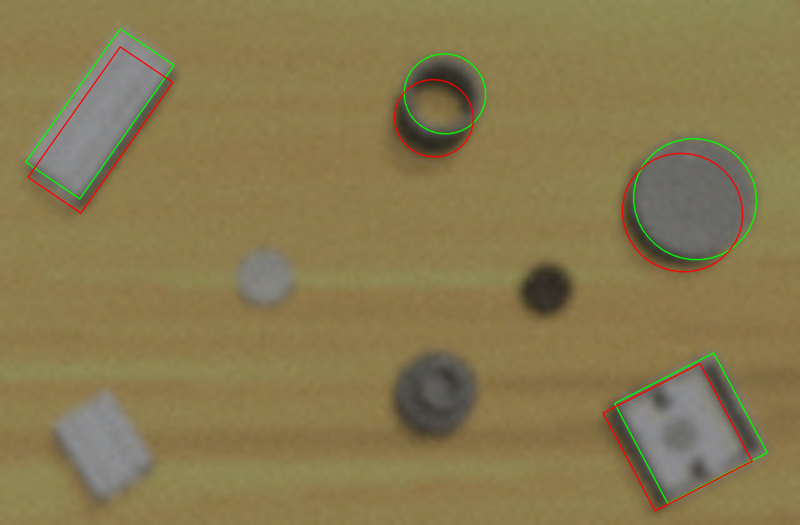

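The overlay fits all four wanted parts to about 2 mm, so those poses will do. First reach is for the junction box.

```bash
cat > d.py <<'E'
import sys
from rig import env
import numpy as np
from scipy.spatial.transform import Rotation as R
def go(x,y,z,yaw):
    s=env.sense();r=R.from_euler('xyz',s['eef_rot'])
    d=r.inv().apply(np.array([x,y,z])/1000-s['tool_pos'])
    rv=np.degrees((r.inv()*R.from_euler('xyz',[np.pi,0,np.radians(yaw)])).as_rotvec())
    print('t',round(s['t'],2),'pos',np.round(s['tool_pos']*1000,1),'yaw',round(np.degrees(s['eef_rot'][2]),1),'w',round(s['gripper_width']*1000,1),'F',np.round(s['wrist_force'],1))
    print(' shift mm',np.round(d*1000,1),'turn',np.round(rv,1),'rows>=',round(max(np.linalg.norm(d)*1000/41.7,np.linalg.norm(rv)/7.16),1))
if __name__=='__main__': go(*map(float,sys.argv[1:]))
E
python3 d.py 565 -348 120 24
```

```text
t 0.7 pos [ 255.3 -570.5  231.3] yaw 24.1 w 85.5 F [-0.4 -0.6 -0.2]
 shift mm [373.6 -76.6 111.3] turn [0.  0.  0.1] rows>= 9.5
```

>>> jog_arm(motion=[{"x":0.037,"y":-0.0076,"jaw":0.0854},{"x":0.037,"y":-0.0076},{"x":0.037,"y":-0.0076},{"x":0.037,"y":-0.0076},{"x":0.037,"y":-0.0076},{"x":0.037,"y":-0.0076},{"x":0.037,"y":-0.0076},{"x":0.037,"y":-0.0076},{"x":0.037,"y":-0.0076},{"x":0.037,"y":-0.0076}])

```text
invalid input
```

```bash
python3 d.py 565 -348 6 24
```

```text
t 0.7 pos [ 255.3 -570.5  231.3] yaw 24.1 w 85.5 F [-0.4 -0.6 -0.2]
 shift mm [373.6 -76.6 225.3] turn [0.  0.  0.1] rows>= 10.6
```

>>> jog_arm(motion=[{"rx":0,"ry":0,"rz":0,"x":0.037,"y":-0.0076,"z":0.01,"jaw":0.085},{"rx":0,"ry":0,"rz":0,"x":0.037,"y":-0.0076,"z":0.01,"jaw":0.085},{"rx":0,"ry":0,"rz":0,"x":0.037,"y":-0.0076,"z":0.01,"jaw":0.085},{"rx":0,"ry":0,"rz":0,"x":0.037,"y":-0.0076,"z":0.01,"jaw":0.085},{"rx":0,"ry":0,"rz":0,"x":0.037,"y":-0.0076,"z":0.01,"jaw":0.085},{"rx":0,"ry":0,"rz":0,"x":0.037,"y":-0.0076,"z":0.01,"jaw":0.085},{"rx":0,"ry":0,"rz":0,"x":0.037,"y":-0.0076,"z":0.01,"jaw":0.085},{"rx":0,"ry":0,"rz":0,"x":0.037,"y":-0.0076,"z":0.01,"jaw":0.085},{"rx":0,"ry":0,"rz":0,"x":0.037,"y":-0.0076,"z":0.01,"jaw":0.085},{"rx":0,"ry":0,"rz":0,"x":0.037,"y":-0.0076,"z":0.01,"jaw":0.085}])

```text
t: 1.53
tool_pos: [0.566, -0.3566, 0.1295]
eef_rot: [3.13, 0.004, 0.397]
wrist_force: [1.1, -1.1, -0.1]
gripper_width: 0.085
```

```bash
python3 d.py 565 -348 6 24
```

```text
t 1.53 pos [ 566.  -356.6  129.5] yaw 22.8 w 85.0 F [ 1.1 -1.1 -0.1]
 shift mm [  2.9  -9.7 123.4] turn [ 0.6  0.3 -1.2] rows>= 3.0
```

>>> jog_arm(motion=[{"rx":0.6,"ry":0.3,"rz":-1.2,"x":0.003,"y":-0.0095,"z":0.02,"jaw":0.085},{"rx":0,"ry":0,"rz":0,"x":0,"y":0,"z":0.025,"jaw":0.085},{"rx":0,"ry":0,"rz":0,"x":0,"y":0,"z":0.02,"jaw":0.085}])

```text
t: 1.78
tool_pos: [0.5785, -0.335, 0.0646]
eef_rot: [3.139, -0.012, 0.435]
wrist_force: [-1.1, -0.4, -0.4]
gripper_width: 0.0848
```

```bash
python3 d.py 565 -348 6 24
```

```text
t 1.78 pos [ 578.5 -335.    64.6] yaw 24.9 w 84.8 F [-1.1 -0.4 -0.4]
 shift mm [-18.4   5.9  58.4] turn [ 0.1 -0.7  0.9] rows>= 1.5
```

>>> jog_arm(motion=[{"rx":0,"ry":-0.7,"rz":0.9,"x":-0.018,"y":0.006,"z":0.0,"jaw":0.085},{"rx":0,"ry":0,"rz":0,"x":0,"y":0,"z":0,"jaw":0.085},{"rx":0,"ry":0,"rz":0,"x":0,"y":0,"z":0,"jaw":0.085}])

```text
t: 2.03
tool_pos: [0.5628, -0.345, 0.0588]
eef_rot: [-3.137, 0.005, 0.422]
wrist_force: [0.6, 1.1, 0.4]
gripper_width: 0.0851
```

```bash
python3 d.py 565 -348 6 24
```

```text
t 2.03 pos [ 562.8 -345.    58.8] yaw 24.2 w 85.1 F [0.6 1.1 0.4]
 shift mm [ 1.1  3.9 52.8] turn [-0.3  0.3  0.2] rows>= 1.3
```

>>> jog_arm(motion=[{"rx":-0.2,"ry":0.2,"rz":0,"x":0.001,"y":0.003,"z":0.018,"jaw":0.085},{"rx":0,"ry":0,"rz":0,"x":0,"y":0,"z":0.016,"jaw":0.085},{"rx":0,"ry":0,"rz":0,"x":0,"y":0,"z":0.012,"jaw":0.085},{"rx":0,"ry":0,"rz":0,"x":0,"y":0,"z":0.004,"jaw":0.085},{"rx":0,"ry":0,"rz":0,"x":0,"y":0,"z":0,"jaw":0.085}])

```text
t: 2.45
tool_pos: [0.5678, -0.3514, 0.0131]
eef_rot: [3.135, -0.004, 0.418]
wrist_force: [0.0, 0.4, 0.5]
gripper_width: 0.085
```

```bash
python3 d.py 565 -348 6 24
```

```text
t 2.45 pos [ 567.8 -351.4   13.1] yaw 24.0 w 85.0 F [0.  0.4 0.5]
 shift mm [-1.2 -4.3  7.1] turn [ 0.4 -0.3 -0. ] rows>= 0.2
```

>>> jog_arm(motion=[{"rx":0.2,"ry":-0.2,"rz":0,"x":-0.001,"y":-0.003,"z":0.006,"jaw":0.085},{"rx":0,"ry":0,"rz":0,"x":0,"y":0,"z":0,"jaw":0.085},{"rx":0,"ry":0,"rz":0,"x":0,"y":0,"z":0,"jaw":0.05},{"rx":0,"ry":0,"rz":0,"x":0,"y":0,"z":0,"jaw":0.05},{"rx":0,"ry":0,"rz":0,"x":0,"y":0,"z":0,"jaw":0.05},{"rx":0,"ry":0,"rz":0,"x":0,"y":0,"z":0,"jaw":0.05},{"rx":0,"ry":0,"rz":0,"x":0,"y":0,"z":0,"jaw":0.05},{"rx":0,"ry":0,"rz":0,"x":0,"y":0,"z":0,"jaw":0.05}])

```text
t: 3.12
tool_pos: [0.5677, -0.3499, 0.0111]
eef_rot: [3.134, -0.004, 0.418]
wrist_force: [0.0, -0.0, -0.6]
gripper_width: 0.0611
```

```bash
python3 d.py 438 215 130 24
```

```text
t 3.12 pos [ 567.7 -349.9   11.1] yaw 24.0 w 61.1 F [ 0.  -0.  -0.6]
 shift mm [ 111.4 -568.  -122.7] turn [ 0.4 -0.2 -0. ] rows>= 14.2
```

>>> jog_arm(motion=[{"rx":0,"ry":0,"rz":0,"x":0,"y":0,"z":-0.01,"jaw":0.05},{"rx":0,"ry":0,"rz":0,"x":0,"y":0,"z":-0.02,"jaw":0.05},{"rx":0,"ry":0,"rz":0,"x":0,"y":0,"z":-0.03,"jaw":0.05},{"rx":0,"ry":0,"rz":0,"x":0,"y":0,"z":-0.03,"jaw":0.05},{"rx":0,"ry":0,"rz":0,"x":0,"y":0,"z":-0.02,"jaw":0.05},{"rx":0,"ry":0,"rz":0,"x":0,"y":0,"z":0,"jaw":0.05}])

```text
t: 3.62
tool_pos: [0.5654, -0.3483, 0.126]
eef_rot: [3.139, -0.001, 0.419]
wrist_force: [1.3, -0.2, -0.4]
gripper_width: 0.0608
```

```bash
python3 d.py 438 215 130 24; python3 - <<'E'
from h import *
im=env.get_image('scene');cv2.imwrite('pics/s1.png',im['pixels'][100:340,100:420])
E
```

```text
t 3.62 pos [ 565.4 -348.3  126. ] yaw 24.0 w 60.8 F [ 1.3 -0.2 -0.4]
 shift mm [ 112.6 -566.4   -5.6] turn [ 0.2 -0.1 -0. ] rows>= 13.8
```

View pics/s1.png

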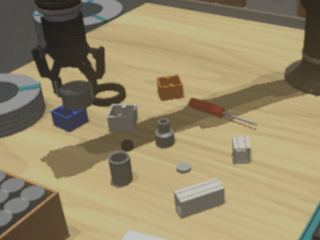

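The disc hangs level between the fingers at about (75,95) in the crop. I'll carry it to the tray.

>>> jog_arm(motion=[{"rx":0,"ry":0,"rz":0,"x":0.004,"y":-0.02,"z":0,"jaw":0.05},{"rx":0,"ry":0,"rz":0,"x":0.0075,"y":-0.038,"z":0,"jaw":0.05},{"rx":0,"ry":0,"rz":0,"x":0.0075,"y":-0.038,"z":0,"jaw":0.05},{"rx":0,"ry":0,"rz":0,"x":0.0075,"y":-0.038,"z":0,"jaw":0.05},{"rx":0,"ry":0,"rz":0,"x":0.0075,"y":-0.038,"z":0,"jaw":0.05},{"rx":0,"ry":0,"rz":0,"x":0.0075,"y":-0.038,"z":0,"jaw":0.05},{"rx":0,"ry":0,"rz":0,"x":0.0075,"y":-0.038,"z":0,"jaw":0.05},{"rx":0,"ry":0,"rz":0,"x":0.0075,"y":-0.038,"z":0,"jaw":0.05},{"rx":0,"ry":0,"rz":0,"x":0.0075,"y":-0.038,"z":0,"jaw":0.05},{"rx":0,"ry":0,"rz":0,"x":0.0075,"y":-0.038,"z":0,"jaw":0.05},{"rx":0,"ry":0,"rz":0,"x":0.0075,"y":-0.038,"z":0,"jaw":0.05},{"rx":0,"ry":0,"rz":0,"x":0.005,"y":-0.025,"z":0,"jaw":0.05}])

```text
t: 4.67
tool_pos: [0.4584, 0.0829, 0.1137]
eef_rot: [3.14, 0.012, 0.404]
wrist_force: [0.3, -0.1, -1.1]
gripper_width: 0.0609
```

```bash
python3 d.py 438 215 100 24
```

```text
t 4.67 pos [458.4  82.9 113.7] yaw 23.2 w 60.9 F [ 0.3 -0.1 -1.1]
 shift mm [  33.4 -129.5   13.1] turn [ 0.1  0.7 -0.8] rows>= 3.2
```

>>> jog_arm(motion=[{"rx":0,"ry":0.5,"rz":-0.5,"x":0.009,"y":-0.035,"z":0,"jaw":0.05},{"rx":0,"ry":0,"rz":0,"x":0.009,"y":-0.033,"z":0,"jaw":0.05},{"rx":0,"ry":0,"rz":0,"x":0.006,"y":-0.025,"z":0,"jaw":0.05},{"rx":0,"ry":0,"rz":0,"x":0.004,"y":-0.012,"z":0,"jaw":0.05},{"rx":0,"ry":0,"rz":0,"x":0,"y":0,"z":0,"jaw":0.05},{"rx":0,"ry":0,"rz":0,"x":0,"y":0,"z":0,"jaw":0.05}])

```text
t: 5.17
tool_pos: [0.434, 0.2016, 0.1095]
eef_rot: [-3.14, 0.009, 0.425]
wrist_force: [-0.3, -0.4, -0.3]
gripper_width: 0.061
```

```bash
python3 d.py 438 215 18 24
```

```text
t 5.17 pos [434.  201.6 109.5] yaw 24.4 w 61.0 F [-0.3 -0.4 -0.3]
 shift mm [ 10.  -10.4  91.4] turn [-0.1  0.5  0.4] rows>= 2.2
```

>>> jog_arm(motion=[{"rx":0,"ry":0.5,"rz":0.4,"x":0.009,"y":-0.01,"z":0.015,"jaw":0.05},{"rx":0,"ry":0,"rz":0,"x":0,"y":0,"z":0.02,"jaw":0.05},{"rx":0,"ry":0,"rz":0,"x":0,"y":0,"z":0.015,"jaw":0.05},{"rx":0,"ry":0,"rz":0,"x":0,"y":0,"z":0.005,"jaw":0.05},{"rx":0,"ry":0,"rz":0,"x":0,"y":0,"z":0,"jaw":0.05}])

```text
t: 5.58
tool_pos: [0.439, 0.208, 0.0514]
eef_rot: [3.14, 0.002, 0.412]
wrist_force: [0.3, -1.4, -0.8]
gripper_width: 0.0608
```

```bash
python3 d.py 438 215 18 24
```

```text
t 5.58 pos [439.  208.   51.4] yaw 23.6 w 60.8 F [ 0.3 -1.4 -0.8]
 shift mm [ 2.  -6.9 33.4] turn [ 0.1  0.1 -0.4] rows>= 0.8
```

>>> jog_arm(motion=[{"rx":0,"ry":0,"rz":0,"x":0.002,"y":-0.007,"z":0.005,"jaw":0.05},{"rx":0,"ry":0,"rz":0,"x":0,"y":0,"z":0.011,"jaw":0.05},{"rx":0,"ry":0,"rz":0,"x":0,"y":0,"z":0.008,"jaw":0.05},{"rx":0,"ry":0,"rz":0,"x":0,"y":0,"z":0.003,"jaw":0.05},{"rx":0,"ry":0,"rz":0,"x":0,"y":0,"z":0,"jaw":0.05}])

```text
t: 6.0
tool_pos: [0.4394, 0.2134, 0.0233]
eef_rot: [3.139, 0.001, 0.408]
wrist_force: [0.5, -0.5, -0.4]
gripper_width: 0.0611
```

```bash
python3 d.py 438 215 18 24
```

```text
t 6.0 pos [439.4 213.4  23.3] yaw 23.4 w 61.1 F [ 0.5 -0.5 -0.4]
 shift mm [-0.7 -2.1  5.2] turn [ 0.1  0.1 -0.6] rows>= 0.1
```

>>> jog_arm(motion=[{"rx":0,"ry":0,"rz":0,"x":0,"y":-0.001,"z":0.004,"jaw":0.05},{"rx":0,"ry":0,"rz":0,"x":0,"y":0,"z":0.0015,"jaw":0.05},{"rx":0,"ry":0,"rz":0,"x":0,"y":0,"z":0,"jaw":0.05}])

```text
t: 6.25
tool_pos: [0.4392, 0.2145, 0.0174]
eef_rot: [3.139, 0.001, 0.408]
wrist_force: [-0.4, 0.1, -0.9]
gripper_width: 0.0612
```

```bash
python3 d.py 438 215 18 24
```

```text
t 6.25 pos [439.2 214.5  17.4] yaw 23.4 w 61.2 F [-0.4  0.1 -0.9]
 shift mm [-0.9 -1.  -0.6] turn [ 0.1  0.  -0.6] rows>= 0.1
```

>>> jog_arm(motion=[{"rx":0,"ry":0,"rz":0,"x":0,"y":0,"z":0,"jaw":0.08},{"rx":0,"ry":0,"rz":0,"x":0,"y":0,"z":0,"jaw":0.08},{"rx":0,"ry":0,"rz":0,"x":0,"y":0,"z":0,"jaw":0.08},{"rx":0,"ry":0,"rz":0,"x":0,"y":0,"z":0,"jaw":0.08},{"rx":0,"ry":0,"rz":0,"x":0,"y":0,"z":-0.02,"jaw":0.085},{"rx":0,"ry":0,"rz":0,"x":0,"y":0,"z":-0.03,"jaw":0.085},{"rx":0,"ry":0,"rz":0,"x":0,"y":0,"z":-0.03,"jaw":0.085},{"rx":0,"ry":0,"rz":0,"x":0,"y":0,"z":-0.02,"jaw":0.085},{"rx":0,"ry":0,"rz":0,"x":0,"y":0,"z":0,"jaw":0.085}])

```text
t: 7.0
tool_pos: [0.4385, 0.2148, 0.1215]
eef_rot: [3.139, 0.003, 0.409]
wrist_force: [1.3, -0.1, -0.2]
gripper_width: 0.085
```

```bash
python3 d.py 445 -341.5 130 26.4
```

```text
t 7.0 pos [438.5 214.8 121.5] yaw 23.4 w 85.0 F [ 1.3 -0.1 -0.2]
 shift mm [-215.1  513.1   -6.7] turn [ 0.1  0.2 -3. ] rows>= 13.3
```

>>> jog_arm(motion=[{"rx":0,"ry":0,"rz":0,"x":-0.008,"y":0.019,"z":-0.001,"jaw":0.085},{"rx":0,"ry":0,"rz":-0.5,"x":-0.0152,"y":0.0363,"z":-0.001,"jaw":0.085},{"rx":0,"ry":0,"rz":-0.5,"x":-0.0152,"y":0.0363,"z":-0.001,"jaw":0.085},{"rx":0,"ry":0,"rz":-0.5,"x":-0.0152,"y":0.0363,"z":-0.001,"jaw":0.085},{"rx":0,"ry":0,"rz":-0.5,"x":-0.0152,"y":0.0363,"z":-0.001,"jaw":0.085},{"rx":0,"ry":0,"rz":-0.5,"x":-0.0152,"y":0.0363,"z":-0.001,"jaw":0.085},{"rx":0,"ry":0,"rz":0,"x":-0.0152,"y":0.0363,"z":-0.001,"jaw":0.085},{"rx":0,"ry":0,"rz":0,"x":-0.0152,"y":0.0363,"z":-0.001,"jaw":0.085},{"rx":0,"ry":0,"rz":0,"x":-0.0152,"y":0.0363,"z":-0.001,"jaw":0.085},{"rx":0,"ry":0,"rz":0,"x":-0.0152,"y":0.0363,"z":-0.001,"jaw":0.085},{"rx":0,"ry":0,"rz":0,"x":-0.0152,"y":0.0363,"z":-0.001,"jaw":0.085},{"rx":0,"ry":0,"rz":0,"x":-0.011,"y":0.026,"z":-0.001,"jaw":0.085}])

```text
t: 8.0
tool_pos: [0.4605, -0.2376, 0.1336]
eef_rot: [3.14, -0.008, 0.47]
wrist_force: [0.3, 0.5, 0.1]
gripper_width: 0.0851
```

```bash
python3 d.py 445 -341.5 130 26.4
```

```text
t 8.0 pos [ 460.5 -237.6  133.6] yaw 26.9 w 85.1 F [0.3 0.5 0.1]
 shift mm [-61.   85.6   3.2] turn [ 0.1 -0.4  0.5] rows>= 2.5
```

>>> jog_arm(motion=[{"rx":0,"ry":-0.4,"rz":0.5,"x":-0.019,"y":0.024,"z":0.002,"jaw":0.085},{"rx":0,"ry":0,"rz":0,"x":-0.018,"y":0.024,"z":0,"jaw":0.085},{"rx":0,"ry":0,"rz":0,"x":-0.01,"y":0.014,"z":0,"jaw":0.085},{"rx":0,"ry":0,"rz":0,"x":-0.004,"y":0.006,"z":0,"jaw":0.085},{"rx":0,"ry":0,"rz":0,"x":0,"y":0,"z":0,"jaw":0.085},{"rx":0,"ry":0,"rz":0,"x":0,"y":0,"z":0,"jaw":0.085}])

```text
t: 8.5
tool_pos: [0.4415, -0.3334, 0.1288]
eef_rot: [3.138, 0.002, 0.45]
wrist_force: [0.1, 1.0, 0.1]
gripper_width: 0.0851
```

```bash
python3 d.py 445 -341.5 9 26.4
```

```text
t 8.5 pos [ 441.5 -333.4  128.8] yaw 25.8 w 85.1 F [0.1 1.  0.1]
 shift mm [-1.000e-01  8.400e+00  1.199e+02] turn [ 0.2  0.1 -0.6] rows>= 2.9
```

>>> jog_arm(motion=[{"rx":0,"ry":0,"rz":-0.6,"x":0,"y":0.008,"z":0.015,"jaw":0.085},{"rx":0,"ry":0,"rz":0,"x":0,"y":0,"z":0.025,"jaw":0.085},{"rx":0,"ry":0,"rz":0,"x":0,"y":0,"z":0.02,"jaw":0.085},{"rx":0,"ry":0,"rz":0,"x":0,"y":0,"z":0.01,"jaw":0.085},{"rx":0,"ry":0,"rz":0,"x":0,"y":0,"z":0,"jaw":0.085},{"rx":0,"ry":0,"rz":0,"x":0,"y":0,"z":0,"jaw":0.085}])

```text
t: 9.0
tool_pos: [0.4498, -0.3314, 0.0576]
eef_rot: [3.14, -0.002, 0.472]
wrist_force: [0.5, -0.5, -0.0]
gripper_width: 0.0846
```

```bash
python3 d.py 445 -341.5 9 26.4
```

```text
t 9.0 pos [ 449.8 -331.4   57.6] yaw 27.0 w 84.6 F [ 0.5 -0.5 -0. ]
 shift mm [-9.   6.8 48.6] turn [ 0.1 -0.1  0.6] rows>= 1.2
```

>>> jog_arm(motion=[{"rx":0,"ry":0,"rz":0.5,"x":-0.009,"y":0.007,"z":0,"jaw":0.085},{"rx":0,"ry":0,"rz":0,"x":0,"y":0,"z":0,"jaw":0.085},{"rx":0,"ry":0,"rz":0,"x":0,"y":0,"z":0.01,"jaw":0.085},{"rx":0,"ry":0,"rz":0,"x":0,"y":0,"z":0.012,"jaw":0.085},{"rx":0,"ry":0,"rz":0,"x":0,"y":0,"z":0.008,"jaw":0.085},{"rx":0,"ry":0,"rz":0,"x":0,"y":0,"z":0,"jaw":0.085},{"rx":0,"ry":0,"rz":0,"x":0,"y":0,"z":0,"jaw":0.085}])

```text
t: 9.58
tool_pos: [0.447, -0.343, 0.0285]
eef_rot: [3.135, -0.005, 0.464]
wrist_force: [0.8, 0.1, -0.8]
gripper_width: 0.0849
```

```bash
python3 d.py 445 -341.5 9 26.4
```

```text
t 9.58 pos [ 447.  -343.    28.5] yaw 26.6 w 84.9 F [ 0.8  0.1 -0.8]
 shift mm [-1.2 -2.4 19.5] turn [ 0.4 -0.3  0.2] rows>= 0.5
```

>>> jog_arm(motion=[{"rx":0.2,"ry":-0.2,"rz":0,"x":-0.001,"y":-0.002,"z":0.009,"jaw":0.085},{"rx":0,"ry":0,"rz":0,"x":0,"y":0,"z":0.007,"jaw":0.085},{"rx":0,"ry":0,"rz":0,"x":0,"y":0,"z":0.003,"jaw":0.085},{"rx":0,"ry":0,"rz":0,"x":0,"y":0,"z":0,"jaw":0.085},{"rx":0,"ry":0,"rz":0,"x":0,"y":0,"z":0,"jaw":0.085},{"rx":0,"ry":0,"rz":0,"x":0,"y":0,"z":0,"jaw":0.045},{"rx":0,"ry":0,"rz":0,"x":0,"y":0,"z":0,"jaw":0.045},{"rx":0,"ry":0,"rz":0,"x":0,"y":0,"z":0,"jaw":0.045},{"rx":0,"ry":0,"rz":0,"x":0,"y":0,"z":0,"jaw":0.045},{"rx":0,"ry":0,"rz":0,"x":0,"y":0,"z":0,"jaw":0.045},{"rx":0,"ry":0,"rz":0,"x":0,"y":0,"z":0,"jaw":0.045}])

```text
t: 10.5
tool_pos: [0.4457, -0.3416, 0.0082]
eef_rot: [3.138, -0.002, 0.464]
wrist_force: [0.3, -0.5, -1.0]
gripper_width: 0.0572
```

```bash
python3 d.py 563 215.5 130 0.4
```

```text
t 10.5 pos [ 445.7 -341.6    8.2] yaw 26.6 w 57.2 F [ 0.3 -0.5 -1. ]
 shift mm [ 354.4 -445.3 -122.8] turn [ 0.2 -0.2 26.2] rows>= 14.0
```

>>> jog_arm(motion=[{"rx":0,"ry":0,"rz":0,"x":0,"y":0,"z":-0.01,"jaw":0.045},{"rx":0,"ry":0,"rz":0,"x":0,"y":0,"z":-0.025,"jaw":0.045},{"rx":0,"ry":0,"rz":0,"x":0,"y":0,"z":-0.03,"jaw":0.045},{"rx":0,"ry":0,"rz":0,"x":0,"y":0,"z":-0.03,"jaw":0.045},{"rx":0,"ry":0,"rz":0,"x":0,"y":0,"z":-0.02,"jaw":0.045},{"rx":0,"ry":0,"rz":0,"x":0,"y":0,"z":0,"jaw":0.045},{"rx":0,"ry":0,"rz":0,"x":0.012,"y":-0.016,"z":0,"jaw":0.045},{"rx":0,"ry":0,"rz":0,"x":0.0235,"y":-0.03,"z":0,"jaw":0.045},{"rx":0,"ry":0,"rz":0,"x":0.0235,"y":-0.03,"z":0,"jaw":0.045},{"rx":0,"ry":0,"rz":0,"x":0.0235,"y":-0.03,"z":0,"jaw":0.045},{"rx":0,"ry":0,"rz":0,"x":0.0235,"y":-0.03,"z":0,"jaw":0.045},{"rx":0,"ry":0,"rz":0,"x":0.0235,"y":-0.03,"z":0,"jaw":0.045}])

```text
t: 11.5
tool_pos: [0.485, -0.139, 0.1321]
eef_rot: [3.132, -0.001, 0.445]
wrist_force: [1.4, 0.4, 0.5]
gripper_width: 0.0571
```

```bash
python3 d.py 563 215.5 130 0.4
```

```text
t 11.5 pos [ 485.  -139.   132.1] yaw 25.5 w 57.1 F [1.4 0.4 0.5]
 shift mm [ 222.9 -286.5   -0.6] turn [ 0.6 -0.2 25.1] rows>= 8.7
```

>>> jog_arm(motion=[{"rx":0.3,"ry":0,"rz":2.5,"x":0.021,"y":-0.029,"z":0,"jaw":0.045},{"rx":0,"ry":0,"rz":2.8,"x":0.02,"y":-0.03,"z":0,"jaw":0.045},{"rx":0,"ry":0,"rz":2.8,"x":0.019,"y":-0.031,"z":0,"jaw":0.045},{"rx":0,"ry":0,"rz":2.8,"x":0.018,"y":-0.032,"z":0,"jaw":0.045},{"rx":0,"ry":0,"rz":2.8,"x":0.017,"y":-0.033,"z":0,"jaw":0.045},{"rx":0,"ry":0,"rz":2.8,"x":0.015,"y":-0.034,"z":0,"jaw":0.045},{"rx":0,"ry":0,"rz":2.8,"x":0.013,"y":-0.034,"z":0,"jaw":0.045},{"rx":0,"ry":0,"rz":2.5,"x":0.011,"y":-0.03,"z":0,"jaw":0.045},{"rx":0,"ry":0,"rz":1.5,"x":0.005,"y":-0.02,"z":0,"jaw":0.045},{"rx":0,"ry":0,"rz":0.5,"x":0.002,"y":-0.01,"z":0,"jaw":0.045},{"rx":0,"ry":0,"rz":0,"x":0,"y":0,"z":0,"jaw":0.045},{"rx":0,"ry":0,"rz":0,"x":0,"y":0,"z":0,"jaw":0.045}])

```text
t: 12.5
tool_pos: [0.5477, 0.1999, 0.1299]
eef_rot: [3.141, -0.0, 0.022]
wrist_force: [0.3, 0.0, -0.5]
gripper_width: 0.0576
```

```bash
python3 d.py 563 215.5 60 0.4
```

```text
t 12.5 pos [547.7 199.9 129.9] yaw 1.2 w 57.6 F [ 0.3  0.  -0.5]
 shift mm [ 15.7 -15.3  69.9] turn [ 0.  -0.   0.8] rows>= 1.8
```

>>> jog_arm(motion=[{"rx":0,"ry":0,"rz":0.6,"x":0.012,"y":-0.012,"z":0.01,"jaw":0.045},{"rx":0,"ry":0,"rz":0,"x":0.003,"y":-0.003,"z":0.02,"jaw":0.045},{"rx":0,"ry":0,"rz":0,"x":0,"y":0,"z":0.02,"jaw":0.045},{"rx":0,"ry":0,"rz":0,"x":0,"y":0,"z":0.01,"jaw":0.045},{"rx":0,"ry":0,"rz":0,"x":0,"y":0,"z":0,"jaw":0.045},{"rx":0,"ry":0,"rz":0,"x":0,"y":0,"z":0,"jaw":0.045}])

```text
t: 13.0
tool_pos: [0.5632, 0.2068, 0.0688]
eef_rot: [3.138, -0.0, 0.005]
wrist_force: [-0.3, 0.4, 0.6]
gripper_width: 0.0571
```

```bash
python3 d.py 563 215.5 15.5 0.4
```

```text
t 13.0 pos [563.2 206.8  68.8] yaw 0.3 w 57.1 F [-0.3  0.4  0.6]
 shift mm [-0.2 -8.9 53.2] turn [ 0.2 -0.  -0.1] rows>= 1.3
```

>>> jog_arm(motion=[{"rx":0,"ry":0,"rz":0,"x":0,"y":-0.008,"z":0.005,"jaw":0.045},{"rx":0,"ry":0,"rz":0,"x":0,"y":0,"z":0.012,"jaw":0.045},{"rx":0,"ry":0,"rz":0,"x":0,"y":0,"z":0.012,"jaw":0.045},{"rx":0,"ry":0,"rz":0,"x":0,"y":0,"z":0.008,"jaw":0.045},{"rx":0,"ry":0,"rz":0,"x":0,"y":0,"z":0.003,"jaw":0.045},{"rx":0,"ry":0,"rz":0,"x":0,"y":0,"z":0,"jaw":0.045}])

```text
t: 13.5
tool_pos: [0.5646, 0.214, 0.0277]
eef_rot: [3.139, -0.004, 0.003]
wrist_force: [-0.4, -0.8, -0.6]
gripper_width: 0.0567
```

```bash
python3 d.py 563 215.5 15.5 0.4
```

```text
t 13.5 pos [564.6 214.   27.7] yaw 0.2 w 56.7 F [-0.4 -0.8 -0.6]
 shift mm [-1.7 -1.6 12.2] turn [ 0.2 -0.2 -0.2] rows>= 0.3
```

>>> jog_arm(motion=[{"rx":0,"ry":0,"rz":0,"x":-0.001,"y":-0.001,"z":0.005,"jaw":0.045},{"rx":0,"ry":0,"rz":0,"x":0,"y":0,"z":0.004,"jaw":0.045},{"rx":0,"ry":0,"rz":0,"x":0,"y":0,"z":0.002,"jaw":0.045},{"rx":0,"ry":0,"rz":0,"x":0,"y":0,"z":0,"jaw":0.045},{"rx":0,"ry":0,"rz":0,"x":0,"y":0,"z":0,"jaw":0.045}])

```text
t: 13.92
tool_pos: [0.5636, 0.2152, 0.0155]
eef_rot: [3.139, -0.004, 0.004]
wrist_force: [0.2, 0.5, -0.8]
gripper_width: 0.0573
```

```bash
python3 d.py 563 215.5 15.5 0.4
```

```text
t 13.92 pos [563.6 215.2  15.5] yaw 0.2 w 57.3 F [ 0.2  0.5 -0.8]
 shift mm [-0.6 -0.3 -0. ] turn [ 0.2 -0.2 -0.2] rows>= 0.0
```

>>> jog_arm(motion=[{"rx":0,"ry":0,"rz":0,"x":0,"y":0,"z":0,"jaw":0.078},{"rx":0,"ry":0,"rz":0,"x":0,"y":0,"z":0,"jaw":0.078},{"rx":0,"ry":0,"rz":0,"x":0,"y":0,"z":0,"jaw":0.078},{"rx":0,"ry":0,"rz":0,"x":0,"y":0,"z":0,"jaw":0.078},{"rx":0,"ry":0,"rz":0,"x":0,"y":0,"z":-0.02,"jaw":0.078},{"rx":0,"ry":0,"rz":0,"x":0,"y":0,"z":-0.03,"jaw":0.08},{"rx":0,"ry":0,"rz":0,"x":0,"y":0,"z":-0.03,"jaw":0.08},{"rx":0,"ry":0,"rz":0,"x":0,"y":0,"z":-0.02,"jaw":0.08},{"rx":0,"ry":0,"rz":0,"x":0,"y":0,"z":0,"jaw":0.08}])

```text
t: 14.67
tool_pos: [0.5626, 0.2152, 0.1193]
eef_rot: [3.138, -0.002, 0.004]
wrist_force: [0.5, 1.1, -0.4]
gripper_width: 0.08
```

```bash
python3 d.py 616 -216 140 0
```

```text
t 14.67 pos [562.6 215.2 119.3] yaw 0.2 w 80.0 F [ 0.5  1.1 -0.4]
 shift mm [ 51.8 431.5 -19. ] turn [ 0.2 -0.1  0.2] rows>= 10.4
```

Next is the coupling.

>>> jog_arm(motion=[{"rx":0,"ry":0,"rz":0,"x":0.003,"y":0.02,"z":-0.006,"jaw":0.08},{"rx":0,"ry":0,"rz":0,"x":0.005,"y":0.039,"z":-0.006,"jaw":0.08},{"rx":0,"ry":0,"rz":0,"x":0.005,"y":0.039,"z":-0.003,"jaw":0.08},{"rx":0,"ry":0,"rz":0,"x":0.005,"y":0.039,"z":-0.001,"jaw":0.08},{"rx":0,"ry":0,"rz":0,"x":0.005,"y":0.039,"z":-0.001,"jaw":0.08},{"rx":0,"ry":0,"rz":0,"x":0.005,"y":0.039,"z":-0.001,"jaw":0.08},{"rx":0,"ry":0,"rz":0,"x":0.005,"y":0.039,"z":-0.001,"jaw":0.08},{"rx":0,"ry":0,"rz":0,"x":0.005,"y":0.039,"z":-0.001,"jaw":0.08},{"rx":0,"ry":0,"rz":0,"x":0.005,"y":0.039,"z":-0.001,"jaw":0.08},{"rx":0,"ry":0,"rz":0,"x":0.004,"y":0.028,"z":0,"jaw":0.08},{"rx":0,"ry":0,"rz":0,"x":0.003,"y":0.016,"z":0,"jaw":0.08},{"rx":0,"ry":0,"rz":0,"x":0,"y":0,"z":0,"jaw":0.08}])

```text
t: 15.67
tool_pos: [0.617, -0.1743, 0.1401]
eef_rot: [3.14, -0.006, 0.012]
wrist_force: [-0.2, -0.9, 0.3]
gripper_width: 0.0801
```

```bash
python3 d.py 616 -216 80 0
```

```text
t 15.67 pos [ 617.  -174.3  140.1] yaw 0.7 w 80.1 F [-0.2 -0.9  0.3]
 shift mm [-1.8 41.6 60.2] turn [ 0.1 -0.4  0.7] rows>= 1.8
```

>>> jog_arm(motion=[{"rx":0,"ry":-0.3,"rz":0.7,"x":-0.002,"y":0.02,"z":0,"jaw":0.08},{"rx":0,"ry":0,"rz":0,"x":0,"y":0.015,"z":0.005,"jaw":0.08},{"rx":0,"ry":0,"rz":0,"x":0,"y":0.004,"z":0.02,"jaw":0.08},{"rx":0,"ry":0,"rz":0,"x":0,"y":0,"z":0.015,"jaw":0.08},{"rx":0,"ry":0,"rz":0,"x":0,"y":0,"z":0,"jaw":0.08},{"rx":0,"ry":0,"rz":0,"x":0,"y":0,"z":0,"jaw":0.08}])

```text
t: 16.17
tool_pos: [0.6145, -0.2148, 0.0962]
eef_rot: [3.141, -0.001, -0.001]
wrist_force: [-0.1, -0.4, 0.2]
gripper_width: 0.0797
```

```bash
python3 d.py 616 -216 22 0
```

```text
t 16.17 pos [ 614.5 -214.8   96.2] yaw -0.1 w 79.7 F [-0.1 -0.4  0.2]
 shift mm [ 1.5  1.2 74.2] turn [ 0.  -0.  -0.1] rows>= 1.8
```

>>> jog_arm(motion=[{"rx":0,"ry":0,"rz":0,"x":0.001,"y":0.001,"z":0.012,"jaw":0.08},{"rx":0,"ry":0,"rz":0,"x":0,"y":0,"z":0.018,"jaw":0.08},{"rx":0,"ry":0,"rz":0,"x":0,"y":0,"z":0.018,"jaw":0.08},{"rx":0,"ry":0,"rz":0,"x":0,"y":0,"z":0.012,"jaw":0.08},{"rx":0,"ry":0,"rz":0,"x":0,"y":0,"z":0.004,"jaw":0.08},{"rx":0,"ry":0,"rz":0,"x":0,"y":0,"z":0,"jaw":0.08}])

```text
t: 16.67
tool_pos: [0.6187, -0.2119, 0.0307]
eef_rot: [-3.141, -0.006, 0.005]
wrist_force: [1.1, 0.1, -1.1]
gripper_width: 0.0798
```

```bash
python3 d.py 616 -216 22 0
```

```text
t 16.67 pos [ 618.7 -211.9   30.7] yaw 0.3 w 79.8 F [ 1.1  0.1 -1.1]
 shift mm [-2.8  4.1  8.7] turn [-0.  -0.3  0.3] rows>= 0.2
```

>>> jog_arm(motion=[{"rx":0,"ry":-0.3,"rz":0,"x":-0.002,"y":0.004,"z":0.008,"jaw":0.08},{"rx":0,"ry":0,"rz":0,"x":0,"y":0,"z":0,"jaw":0.08},{"rx":0,"ry":0,"rz":0,"x":0,"y":0,"z":0,"jaw":0.03},{"rx":0,"ry":0,"rz":0,"x":0,"y":0,"z":0,"jaw":0.03},{"rx":0,"ry":0,"rz":0,"x":0,"y":0,"z":0,"jaw":0.03},{"rx":0,"ry":0,"rz":0,"x":0,"y":0,"z":0,"jaw":0.03},{"rx":0,"ry":0,"rz":0,"x":0,"y":0,"z":0,"jaw":0.03},{"rx":0,"ry":0,"rz":0,"x":0,"y":0,"z":0,"jaw":0.03},{"rx":0,"ry":0,"rz":0,"x":0,"y":0,"z":0,"jaw":0.03}])

```text
t: 17.42
tool_pos: [0.6193, -0.2169, 0.0262]
eef_rot: [3.141, -0.006, 0.005]
wrist_force: [0.5, -0.5, -0.2]
gripper_width: 0.041
```

```bash
python3 d.py 562.5 320 140 0
```

```text
t 17.42 pos [ 619.3 -216.9   26.2] yaw 0.3 w 41.0 F [ 0.5 -0.5 -0.2]
 shift mm [ -53.3 -537.  -114.7] turn [ 0.1 -0.3  0.3] rows>= 13.2
```

>>> jog_arm(motion=[{"rx":0,"ry":0,"rz":0,"x":0,"y":0,"z":-0.01,"jaw":0.03},{"rx":0,"ry":0,"rz":0,"x":0,"y":0,"z":-0.025,"jaw":0.03},{"rx":0,"ry":0,"rz":0,"x":0,"y":0,"z":-0.03,"jaw":0.03},{"rx":0,"ry":0,"rz":0,"x":0,"y":0,"z":-0.03,"jaw":0.03},{"rx":0,"ry":0,"rz":0,"x":0,"y":0,"z":-0.015,"jaw":0.03},{"rx":0,"ry":0,"rz":0,"x":0,"y":0,"z":0,"jaw":0.03},{"rx":0,"ry":0,"rz":0,"x":-0.002,"y":-0.02,"z":0,"jaw":0.03},{"rx":0,"ry":0,"rz":0,"x":-0.004,"y":-0.038,"z":0,"jaw":0.03},{"rx":0,"ry":0,"rz":0,"x":-0.004,"y":-0.038,"z":0,"jaw":0.03},{"rx":0,"ry":0,"rz":0,"x":-0.004,"y":-0.038,"z":0,"jaw":0.03},{"rx":0,"ry":0,"rz":0,"x":-0.004,"y":-0.038,"z":0,"jaw":0.03},{"rx":0,"ry":0,"rz":0,"x":-0.004,"y":-0.038,"z":0,"jaw":0.03}])

```text
t: 18.42
tool_pos: [0.5936, -0.0136, 0.1413]
eef_rot: [3.134, -0.005, -0.014]
wrist_force: [-0.0, 0.2, -0.8]
gripper_width: 0.0412
```

```bash
python3 d.py 564 320 135 0
```

```text
t 18.42 pos [593.6 -13.6 141.3] yaw -0.8 w 41.2 F [-0.   0.2 -0.8]
 shift mm [ -34.4 -333.2    3.4] turn [ 0.5 -0.3 -0.8] rows>= 8.0
```

>>> jog_arm(motion=[{"rx":0.3,"ry":-0.2,"rz":-0.5,"x":-0.004,"y":-0.038,"z":0,"jaw":0.03},{"rx":0,"ry":0,"rz":0,"x":-0.004,"y":-0.038,"z":0,"jaw":0.03},{"rx":0,"ry":0,"rz":0,"x":-0.004,"y":-0.038,"z":0,"jaw":0.03},{"rx":0,"ry":0,"rz":0,"x":-0.003,"y":-0.038,"z":0,"jaw":0.03},{"rx":0,"ry":0,"rz":0,"x":-0.003,"y":-0.038,"z":0,"jaw":0.03},{"rx":0,"ry":0,"rz":0,"x":-0.003,"y":-0.038,"z":0,"jaw":0.03},{"rx":0,"ry":0,"rz":0,"x":-0.003,"y":-0.036,"z":0,"jaw":0.03},{"rx":0,"ry":0,"rz":0,"x":-0.002,"y":-0.025,"z":0,"jaw":0.03},{"rx":0,"ry":0,"rz":0,"x":-0.001,"y":-0.012,"z":0,"jaw":0.03},{"rx":0,"ry":0,"rz":0,"x":0,"y":0,"z":0,"jaw":0.03},{"rx":0,"ry":0,"rz":0,"x":0,"y":0,"z":0,"jaw":0.03}])

```text
t: 19.33
tool_pos: [0.5568, 0.3116, 0.1345]
eef_rot: [3.141, 0.007, 0.008]
wrist_force: [0.9, -0.1, -0.2]
gripper_width: 0.0409
```

```bash
python3 d.py 564 320 80 0
```

```text
t 19.33 pos [556.8 311.6 134.5] yaw 0.4 w 40.9 F [ 0.9 -0.1 -0.2]
 shift mm [ 7.7 -8.4 54.5] turn [0.1 0.4 0.4] rows>= 1.3
```

>>> jog_arm(motion=[{"rx":0,"ry":0.3,"rz":0.4,"x":0.007,"y":-0.008,"z":0.005,"jaw":0.03},{"rx":0,"ry":0,"rz":0,"x":0,"y":0,"z":0.018,"jaw":0.03},{"rx":0,"ry":0,"rz":0,"x":0,"y":0,"z":0.018,"jaw":0.03},{"rx":0,"ry":0,"rz":0,"x":0,"y":0,"z":0.01,"jaw":0.03},{"rx":0,"ry":0,"rz":0,"x":0,"y":0,"z":0,"jaw":0.03},{"rx":0,"ry":0,"rz":0,"x":0,"y":0,"z":0,"jaw":0.03}])

```text
t: 19.83
tool_pos: [0.5707, 0.3081, 0.0809]
eef_rot: [3.135, -0.002, -0.015]
wrist_force: [1.2, -0.5, -0.1]
gripper_width: 0.0412
```

```bash
python3 d.py 564 320 33 0
```

```text
t 19.83 pos [570.7 308.1  80.9] yaw -0.9 w 41.2 F [ 1.2 -0.5 -0.1]
 shift mm [ -7.  -12.1  47.8] turn [ 0.4 -0.1 -0.9] rows>= 1.2
```

>>> jog_arm(motion=[{"rx":0.3,"ry":0,"rz":-0.6,"x":-0.007,"y":-0.012,"z":0,"jaw":0.03},{"rx":0,"ry":0,"rz":0,"x":0,"y":0,"z":0,"jaw":0.03},{"rx":0,"ry":0,"rz":0,"x":0,"y":0,"z":0.008,"jaw":0.03},{"rx":0,"ry":0,"rz":0,"x":0,"y":0,"z":0.01,"jaw":0.03},{"rx":0,"ry":0,"rz":0,"x":0,"y":0,"z":0.006,"jaw":0.03},{"rx":0,"ry":0,"rz":0,"x":0,"y":0,"z":0,"jaw":0.03},{"rx":0,"ry":0,"rz":0,"x":0,"y":0,"z":0,"jaw":0.03}])

```text
t: 20.42
tool_pos: [0.5655, 0.3209, 0.0574]
eef_rot: [-3.14, -0.006, -0.006]
wrist_force: [-0.5, 0.3, -1.5]
gripper_width: 0.0409
```

```bash
python3 d.py 564 320 33 0
```

```text
t 20.42 pos [565.5 320.9  57.4] yaw -0.3 w 40.9 F [-0.5  0.3 -1.5]
 shift mm [-1.6  1.  24.4] turn [-0.1 -0.4 -0.3] rows>= 0.6
```

>>> jog_arm(motion=[{"rx":0,"ry":-0.3,"rz":0,"x":-0.001,"y":0.001,"z":0.007,"jaw":0.03},{"rx":0,"ry":0,"rz":0,"x":0,"y":0,"z":0.008,"jaw":0.03},{"rx":0,"ry":0,"rz":0,"x":0,"y":0,"z":0.005,"jaw":0.03},{"rx":0,"ry":0,"rz":0,"x":0,"y":0,"z":0.001,"jaw":0.03},{"rx":0,"ry":0,"rz":0,"x":0,"y":0,"z":0,"jaw":0.03}])

```text
t: 20.83
tool_pos: [0.5643, 0.3195, 0.0337]
eef_rot: [-3.141, 0.0, -0.006]
wrist_force: [0.8, 0.4, -0.6]
gripper_width: 0.0411
```

```bash
python3 d.py 564 320 33 0
```

```text
t 20.83 pos [564.3 319.5  33.7] yaw -0.4 w 41.1 F [ 0.8  0.4 -0.6]
 shift mm [-0.3 -0.4  0.7] turn [-0.   0.  -0.4] rows>= 0.0
```

>>> jog_arm(motion=[{"rx":0,"ry":0,"rz":0,"x":0,"y":0,"z":0.0005,"jaw":0.03},{"rx":0,"ry":0,"rz":0,"x":0,"y":0,"z":0,"jaw":0.07},{"rx":0,"ry":0,"rz":0,"x":0,"y":0,"z":0,"jaw":0.07},{"rx":0,"ry":0,"rz":0,"x":0,"y":0,"z":0,"jaw":0.07},{"rx":0,"ry":0,"rz":0,"x":0,"y":0,"z":0,"jaw":0.07},{"rx":0,"ry":0,"rz":0,"x":0,"y":0,"z":0,"jaw":0.07},{"rx":0,"ry":0,"rz":0,"x":0,"y":0,"z":-0.015,"jaw":0.07},{"rx":0,"ry":0,"rz":0,"x":0,"y":0,"z":-0.03,"jaw":0.07},{"rx":0,"ry":0,"rz":0,"x":0,"y":0,"z":-0.03,"jaw":0.07},{"rx":0,"ry":0,"rz":0,"x":0,"y":0,"z":-0.02,"jaw":0.07},{"rx":0,"ry":0,"rz":0,"x":0,"y":0,"z":0,"jaw":0.07}])

```text
t: 21.75
tool_pos: [0.5637, 0.3191, 0.1313]
eef_rot: [3.141, 0.002, -0.006]
wrist_force: [1.8, 0.5, 0.2]
gripper_width: 0.0698
```

```bash
python3 d.py 610 -40 130 -35
```

```text
t 21.75 pos [563.7 319.1 131.3] yaw -0.3 w 69.8 F [1.8 0.5 0.2]
 shift mm [ 48.5 358.8   1.4] turn [ 0.1  0.1 34.7] rows>= 8.7
```

>>> jog_arm(motion=[{"rx":0,"ry":0,"rz":2,"x":0.003,"y":0.02,"z":0,"jaw":0.07},{"rx":0,"ry":0,"rz":3.5,"x":0.007,"y":0.036,"z":0,"jaw":0.07},{"rx":0,"ry":0,"rz":3.5,"x":0.009,"y":0.036,"z":0,"jaw":0.07},{"rx":0,"ry":0,"rz":3.5,"x":0.011,"y":0.035,"z":0,"jaw":0.07},{"rx":0,"ry":0,"rz":3.5,"x":0.014,"y":0.035,"z":0,"jaw":0.07},{"rx":0,"ry":0,"rz":3.5,"x":0.016,"y":0.034,"z":0,"jaw":0.07},{"rx":0,"ry":0,"rz":3.5,"x":0.018,"y":0.033,"z":0,"jaw":0.07},{"rx":0,"ry":0,"rz":3.5,"x":0.02,"y":0.031,"z":0,"jaw":0.07},{"rx":0,"ry":0,"rz":3.5,"x":0.018,"y":0.025,"z":0,"jaw":0.07},{"rx":0,"ry":0,"rz":2,"x":0.008,"y":0.012,"z":0,"jaw":0.07},{"rx":0,"ry":0,"rz":0,"x":0,"y":0,"z":0,"jaw":0.07},{"rx":0,"ry":0,"rz":0,"x":0,"y":0,"z":0,"jaw":0.07}])

```text
t: 22.75
tool_pos: [0.6067, -0.0197, 0.1261]
eef_rot: [3.141, 0.004, -0.595]
wrist_force: [0.2, 1.0, -0.3]
gripper_width: 0.0704
```

```bash
python3 d.py 610 -40 70 -35
```

```text
t 22.75 pos [606.7 -19.7 126.1] yaw -34.1 w 70.4 F [ 0.2  1.  -0.3]
 shift mm [14.3 14.9 56. ] turn [0.  0.2 0.9] rows>= 1.4
```

>>> jog_arm(motion=[{"rx":0,"ry":0.2,"rz":0.8,"x":0.012,"y":0.013,"z":0.005,"jaw":0.07},{"rx":0,"ry":0,"rz":0,"x":0.002,"y":0.002,"z":0.018,"jaw":0.07},{"rx":0,"ry":0,"rz":0,"x":0,"y":0,"z":0.018,"jaw":0.07},{"rx":0,"ry":0,"rz":0,"x":0,"y":0,"z":0.008,"jaw":0.07},{"rx":0,"ry":0,"rz":0,"x":0,"y":0,"z":0,"jaw":0.07},{"rx":0,"ry":0,"rz":0,"x":0,"y":0,"z":0,"jaw":0.07}])

```text
t: 23.25
tool_pos: [0.6103, -0.0346, 0.0739]
eef_rot: [-3.139, 0.001, -0.597]
wrist_force: [0.3, -0.7, 0.6]
gripper_width: 0.0699
```

```bash
python3 d.py 610 -40 12 -35
```

```text
t 23.25 pos [610.3 -34.6  73.9] yaw -34.2 w 69.9 F [ 0.3 -0.7  0.6]
 shift mm [ 2.9  4.8 61.9] turn [-0.1  0.1  0.8] rows>= 1.5
```

>>> jog_arm(motion=[{"rx":0,"ry":0,"rz":0.7,"x":0.003,"y":0.005,"z":0.008,"jaw":0.07},{"rx":0,"ry":0,"rz":0,"x":0,"y":0,"z":0.012,"jaw":0.07},{"rx":0,"ry":0,"rz":0,"x":0,"y":0,"z":0.014,"jaw":0.07},{"rx":0,"ry":0,"rz":0,"x":0,"y":0,"z":0.01,"jaw":0.07},{"rx":0,"ry":0,"rz":0,"x":0,"y":0,"z":0.003,"jaw":0.07},{"rx":0,"ry":0,"rz":0,"x":0,"y":0,"z":0,"jaw":0.07},{"rx":0,"ry":0,"rz":0,"x":0,"y":0,"z":0,"jaw":0.07}])

```text
t: 23.83
tool_pos: [0.6117, -0.0391, 0.0248]
eef_rot: [-3.137, -0.001, -0.608]
wrist_force: [-0.2, 0.0, 0.8]
gripper_width: 0.0701
```

```bash
python3 d.py 610 -40 12 -35
```

```text
t 23.83 pos [611.7 -39.1  24.8] yaw -34.8 w 70.1 F [-0.2  0.   0.8]
 shift mm [-0.9  1.8 12.8] turn [-0.3 -0.1  0.2] rows>= 0.3
```

>>> jog_arm(motion=[{"rx":-0.2,"ry":0,"rz":0,"x":0,"y":0.001,"z":0.008,"jaw":0.07},{"rx":0,"ry":0,"rz":0,"x":0,"y":0,"z":0.005,"jaw":0.07},{"rx":0,"ry":0,"rz":0,"x":0,"y":0,"z":0,"jaw":0.07},{"rx":0,"ry":0,"rz":0,"x":0,"y":0,"z":0,"jaw":0.02},{"rx":0,"ry":0,"rz":0,"x":0,"y":0,"z":0,"jaw":0.02},{"rx":0,"ry":0,"rz":0,"x":0,"y":0,"z":0,"jaw":0.02},{"rx":0,"ry":0,"rz":0,"x":0,"y":0,"z":0,"jaw":0.02},{"rx":0,"ry":0,"rz":0,"x":0,"y":0,"z":0,"jaw":0.02},{"rx":0,"ry":0,"rz":0,"x":0,"y":0,"z":0,"jaw":0.02},{"rx":0,"ry":0,"rz":0,"x":0,"y":0,"z":0,"jaw":0.02}])

```text
t: 24.67
tool_pos: [0.6129, -0.0399, 0.013]
eef_rot: [-3.138, -0.004, -0.608]
wrist_force: [0.5, 0.1, 0.3]
gripper_width: 0.0329
```

```bash
python3 d.py 437.5 320 130 0.4
```

```text
t 24.67 pos [612.9 -39.9  13. ] yaw -34.8 w 32.9 F [0.5 0.1 0.3]
 shift mm [-349.  -195.7 -117.9] turn [ -0.1  -0.3 -35.2] rows>= 10.0
```

>>> jog_arm(motion=[{"rx":0,"ry":0,"rz":0,"x":0,"y":0,"z":-0.01,"jaw":0.02},{"rx":0,"ry":0,"rz":0,"x":0,"y":0,"z":-0.025,"jaw":0.02},{"rx":0,"ry":0,"rz":0,"x":0,"y":0,"z":-0.03,"jaw":0.02},{"rx":0,"ry":0,"rz":0,"x":0,"y":0,"z":-0.03,"jaw":0.02},{"rx":0,"ry":0,"rz":0,"x":0,"y":0,"z":-0.015,"jaw":0.02},{"rx":0,"ry":0,"rz":0,"x":0,"y":0,"z":0,"jaw":0.02},{"rx":0,"ry":0,"rz":-2,"x":-0.017,"y":-0.009,"z":0,"jaw":0.02},{"rx":0,"ry":0,"rz":-3.5,"x":-0.032,"y":-0.02,"z":0,"jaw":0.02},{"rx":0,"ry":0,"rz":-3.5,"x":-0.03,"y":-0.022,"z":0,"jaw":0.02},{"rx":0,"ry":0,"rz":-3.5,"x":-0.029,"y":-0.024,"z":0,"jaw":0.02},{"rx":0,"ry":0,"rz":-3.5,"x":-0.027,"y":-0.027,"z":0,"jaw":0.02}])

```text
t: 25.58
tool_pos: [0.5394, 0.1096, 0.128]
eef_rot: [3.138, -0.007, -0.332]
wrist_force: [1.4, 0.6, -0.3]
gripper_width: 0.033
```

```bash
python3 d.py 437.5 320 130 0.4
```

```text
t 25.58 pos [539.4 109.6 128. ] yaw -19.0 w 33.0 F [ 1.4  0.6 -0.3]
 shift mm [-164.9 -165.7   -3.7] turn [  0.3  -0.4 -19.4] rows>= 5.6
```

>>> jog_arm(motion=[{"rx":0,"ry":0,"rz":-3.5,"x":-0.026,"y":-0.028,"z":0,"jaw":0.02},{"rx":0,"ry":0,"rz":-3.5,"x":-0.024,"y":-0.03,"z":0,"jaw":0.02},{"rx":0,"ry":0,"rz":-3.5,"x":-0.022,"y":-0.031,"z":0,"jaw":0.02},{"rx":0,"ry":0,"rz":-3,"x":-0.019,"y":-0.031,"z":0,"jaw":0.02},{"rx":0,"ry":0,"rz":-2,"x":-0.012,"y":-0.023,"z":0,"jaw":0.02},{"rx":0,"ry":0,"rz":-1,"x":-0.005,"y":-0.012,"z":0,"jaw":0.02},{"rx":0,"ry":0,"rz":0,"x":0,"y":0,"z":0,"jaw":0.02},{"rx":0,"ry":0,"rz":0,"x":0,"y":0,"z":0,"jaw":0.02}])

```text
t: 26.25
tool_pos: [0.4461, 0.3013, 0.1215]
eef_rot: [3.137, 0.004, -0.005]
wrist_force: [0.6, -1.1, -0.6]
gripper_width: 0.0331
```

```bash
python3 d.py 437.5 320 70 0.4
```

```text
t 26.25 pos [446.1 301.3 121.5] yaw -0.3 w 33.1 F [ 0.6 -1.1 -0.6]
 shift mm [ -8.5 -18.9  51.4] turn [ 0.3  0.2 -0.7] rows>= 1.3
```

>>> jog_arm(motion=[{"rx":0.2,"ry":0.2,"rz":-0.6,"x":-0.008,"y":-0.016,"z":0.003,"jaw":0.02},{"rx":0,"ry":0,"rz":0,"x":0,"y":-0.002,"z":0.014,"jaw":0.02},{"rx":0,"ry":0,"rz":0,"x":0,"y":0,"z":0.016,"jaw":0.02},{"rx":0,"ry":0,"rz":0,"x":0,"y":0,"z":0.01,"jaw":0.02},{"rx":0,"ry":0,"rz":0,"x":0,"y":0,"z":0,"jaw":0.02},{"rx":0,"ry":0,"rz":0,"x":0,"y":0,"z":0,"jaw":0.02}])

```text
t: 26.75
tool_pos: [0.4437, 0.3087, 0.0758]
eef_rot: [3.134, -0.001, -0.011]
wrist_force: [0.0, 0.3, -0.5]
gripper_width: 0.0328
```

```bash
python3 d.py 437.5 320 20 0.4
```

```text
t 26.75 pos [443.7 308.7  75.8] yaw -0.6 w 32.8 F [ 0.   0.3 -0.5]
 shift mm [ -6.4 -11.7  55.7] turn [ 0.4 -0.1 -1. ] rows>= 1.4
```

>>> jog_arm(motion=[{"rx":0.3,"ry":0,"rz":-0.8,"x":-0.006,"y":-0.012,"z":0,"jaw":0.02},{"rx":0,"ry":0,"rz":0,"x":0,"y":0,"z":0,"jaw":0.02},{"rx":0,"ry":0,"rz":0,"x":0,"y":0,"z":0.01,"jaw":0.02},{"rx":0,"ry":0,"rz":0,"x":0,"y":0,"z":0.012,"jaw":0.02},{"rx":0,"ry":0,"rz":0,"x":0,"y":0,"z":0.008,"jaw":0.02},{"rx":0,"ry":0,"rz":0,"x":0,"y":0,"z":0,"jaw":0.02},{"rx":0,"ry":0,"rz":0,"x":0,"y":0,"z":0,"jaw":0.02}])

```text
t: 27.33
tool_pos: [0.4396, 0.3205, 0.0446]
eef_rot: [3.141, -0.004, 0.001]
wrist_force: [-0.2, 0.5, 0.3]
gripper_width: 0.0332
```

```bash
python3 d.py 437.5 320 20 0.4
```

```text
t 27.33 pos [439.6 320.5  44.6] yaw 0.1 w 33.2 F [-0.2  0.5  0.3]
 shift mm [-2.2  0.5 24.6] turn [ 0.  -0.2 -0.3] rows>= 0.6
```

>>> jog_arm(motion=[{"rx":0,"ry":-0.2,"rz":0,"x":-0.001,"y":0,"z":0.007,"jaw":0.02},{"rx":0,"ry":0,"rz":0,"x":0,"y":0,"z":0.008,"jaw":0.02},{"rx":0,"ry":0,"rz":0,"x":0,"y":0,"z":0.005,"jaw":0.02},{"rx":0,"ry":0,"rz":0,"x":0,"y":0,"z":0.001,"jaw":0.02},{"rx":0,"ry":0,"rz":0,"x":0,"y":0,"z":0,"jaw":0.02}])

```text
t: 27.75
tool_pos: [0.4384, 0.3203, 0.0209]
eef_rot: [3.14, 0.001, 0.001]
wrist_force: [0.1, 0.5, -0.2]
gripper_width: 0.0331
```

```bash
python3 d.py 437.5 320 20 0.4
```

```text
t 27.75 pos [438.4 320.3  20.9] yaw 0.1 w 33.1 F [ 0.1  0.5 -0.2]
 shift mm [-0.9  0.3  0.9] turn [ 0.1  0.1 -0.3] rows>= 0.1
```

>>> jog_arm(motion=[{"rx":0,"ry":0,"rz":0,"x":0,"y":0,"z":0.0008,"jaw":0.02},{"rx":0,"ry":0,"rz":0,"x":0,"y":0,"z":0,"jaw":0.065},{"rx":0,"ry":0,"rz":0,"x":0,"y":0,"z":0,"jaw":0.065},{"rx":0,"ry":0,"rz":0,"x":0,"y":0,"z":0,"jaw":0.065},{"rx":0,"ry":0,"rz":0,"x":0,"y":0,"z":0,"jaw":0.065},{"rx":0,"ry":0,"rz":0,"x":0,"y":0,"z":0,"jaw":0.065},{"rx":0,"ry":0,"rz":0,"x":0,"y":0,"z":-0.015,"jaw":0.065},{"rx":0,"ry":0,"rz":0,"x":0,"y":0,"z":-0.03,"jaw":0.065},{"rx":0,"ry":0,"rz":0,"x":0,"y":0,"z":-0.035,"jaw":0.065},{"rx":0,"ry":0,"rz":0,"x":0,"y":0,"z":-0.035,"jaw":0.065},{"rx":0,"ry":0,"rz":0,"x":0,"y":0,"z":-0.035,"jaw":0.065},{"rx":0,"ry":0,"rz":0,"x":0,"y":0,"z":-0.02,"jaw":0.065}])

```text
t: 28.75
tool_pos: [0.4358, 0.3186, 0.1928]
eef_rot: [3.134, 0.009, 0.002]
wrist_force: [0.2, 0.4, -0.0]
gripper_width: 0.065
```

>>> jog_arm(motion=[{"rx":0,"ry":0,"rz":0,"x":0,"y":0.02,"z":0,"jaw":0.065},{"rx":0,"ry":0,"rz":0,"x":0,"y":0.035,"z":0,"jaw":0.065},{"rx":0,"ry":0,"rz":0,"x":0,"y":0.035,"z":0,"jaw":0.065},{"rx":0,"ry":0,"rz":0,"x":0,"y":0.035,"z":0,"jaw":0.065},{"rx":0,"ry":0,"rz":0,"x":0,"y":0.035,"z":0,"jaw":0.065},{"rx":0,"ry":0,"rz":0,"x":0,"y":0.035,"z":0,"jaw":0.065},{"rx":0,"ry":0,"rz":0,"x":0,"y":0.035,"z":0,"jaw":0.065},{"rx":0,"ry":0,"rz":0,"x":0,"y":0.035,"z":0,"jaw":0.065},{"rx":0,"ry":0,"rz":0,"x":0,"y":0.035,"z":0,"jaw":0.065},{"rx":0,"ry":0,"rz":0,"x":0,"y":0.035,"z":0,"jaw":0.065},{"rx":0,"ry":0,"rz":0,"x":0,"y":0.02,"z":0,"jaw":0.065},{"rx":0,"ry":0,"rz":0,"x":0,"y":0,"z":0,"jaw":0.065}])

```text
t: 29.75
tool_pos: [0.4392, -0.0464, 0.203]
eef_rot: [-3.136, -0.011, 0.008]
wrist_force: [0.0, 0.4, 0.3]
gripper_width: 0.0652
```

```bash
python3 - <<'E'
from ov import *
im=env.get_image('top')
M=[('c',438,215,0,64,0,43),('r',563,215.5,0.4,58,58,45),('c',562.5,320,0,42,0,63),('r',437.5,320,0.4,86,34,45)]
overlay(im,M,'pics/ov2.png',(135,150,395,275),3)
s=env.get_image('scene')['pixels'][200:400,220:600]
cv2.imwrite('pics/s2.png',cv2.resize(s,None,fx=2,fy=2,interpolation=cv2.INTER_CUBIC))
E
```

```text
(no output)
```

View pics/ov2.png

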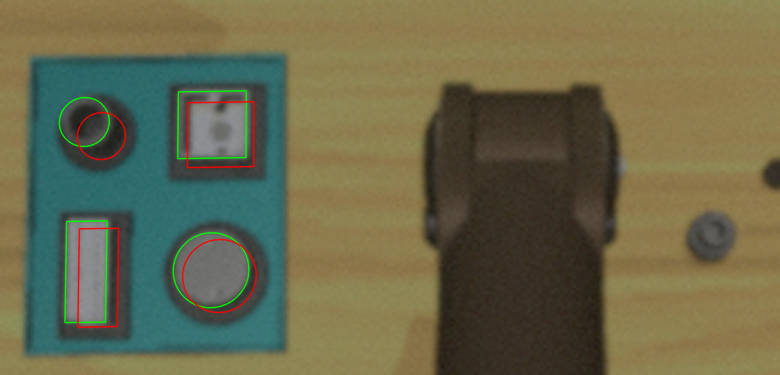

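View pics/s2.png

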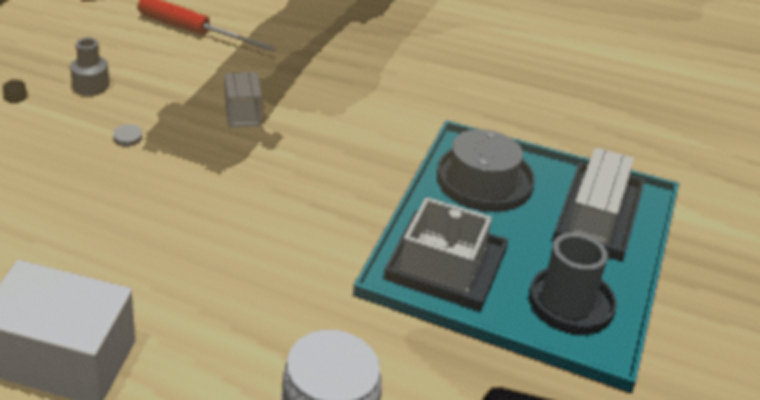

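All four parts sit upright and centred in their nests, within a few mm of the model outlines. The reducer and the short trunking are where they were, and the arm is clear.

```bash
python3 -c "
from rig import env
print(env.close_job())"
```

```text
the job is handed in; nothing more can be done
None
```

I placed the coupling, round junction box, square switch box and long trunking in their own nests and handed the job in at about 30 s of the 102 s allowed. The hand-in gives no verdict.

- **Grasps:** each part was gripped at close to its expected width: 41 mm for the coupling, 61 mm for the junction box, 57 mm for the switch box and 33 mm for the trunking. Wrist force readings stayed within about 2 N at every check.
- **Placing:** in the last top picture all four parts match the outlines drawn at their nest centres to within a few mm, against the 15 mm allowed. In the scene picture they stand upright inside the nest lips. I judged that they sit on the floors from the release heights and the pictures, because there was no direct height measurement.
- **Look-alikes:** the reducer and the short trunking look upright where they started, judged by eye. The blue and orange boxes were not in the last pictures, and no grasp or placing came near them.
- **Disagreements:** one early fast move overshot by about 20 mm in the air and was corrected before descending. No check failed.

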